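# Clamp a sample cell in the photometer holder

### The job

Stand the metal sample cell in the open channel of the cell holder and slide it along until you feel it press firmly, but gently, on the steel stop plate at the closed end. Let go of it and leave it there, then swing the holder's cam lever round until it snaps past centre and stays clamped on the cell. Do not drop the cell, ram the stop or force the lever, and leave the other things on the bench alone.

Things in the scene. Friction and masses are not known exactly. Their poses are not given: they have to be found in the camera images.
- cell: Loose sample cell, about 0.25 kg, standing. Bare metal block 56 long (x) x 40 wide (y) x 60 high with flat sides; on it a square 28 x 28 mm grey plastic cap from 60 to 96 mm height, the place to grip. It may stand in the channel either way round. Origin: centre of its underside; z up. Sliding on the channel floor it drags with 1 to 4 N, more if pressed down: do not take that for the stop.
- holder: Fixed cell holder: grey base plate 12 mm thick (own x -80 to 110, y -41 to 89 mm). Metal-walled channel along its x: open at -x (flared mouth, x -85), closed at +x by the stop; floor 12 mm above the bench, 46 mm wide inside, walls 10 thick, tops 37 mm above the bench. White sensor head, 72 mm high, at x 53 to 105, y -35 to 35. Origin: on the bench under the middle of the cell's place.
- nose (a point): Where the lever's cam drives a sprung steel nose, 9 mm wide, through the left wall (holder x 0, y 23, height 33 mm) towards holder -y, onto the flat side of the cell, pressing it on the right wall (shifting it up to 6 mm sideways). Axes as the holder's.
- cam_post (a point): The upright axis the lever turns on, holder x 0, y 67 mm, at the arm's underside 45 mm above the bench. Axes as the holder's.
- seat (a point): Point on the middle line of the channel floor, 12 mm above the bench. With the stop at mid-setting the centre of a home cell's underside stands here; as the stop is set, home lies up to 10 mm before or beyond it along the channel. Axes as the holder's (x along the channel towards the stop).
- stop: Fixed bracket of the adjustable stop; on it a steel plate, 12 thick, 36 wide, 46 mm high, closes the channel. Origin: where the plate's face meets the floor at mid-setting, 28 mm from the seat along holder +x; the real face is up to 10 mm either way of it, differs each time and is not measured: find it by feel. It is rigid: 5 to 10 N is a firm push, over 25 N is ramming.
- tongue (a joint): Light brass contact tongue (12 mm wide) in the stop plate's face, 38 mm above the bench; reads how far it is pressed in: 0 free, standing 4 mm proud of the plate, 0.004 m flush when the cell is home. Its spring gives at most 0.25 N, too little to move the cell.
- handle: The cam lever's arm with its black grip, lying level, 45 to 67 mm above the bench, turning in the horizontal plane. Origin: on the pivot axis, 45 mm above the bench; x points along the arm to the grip. The grip spans 54 to 110 mm from the pivot, 16 mm wide, 20 mm high (47 to 67 mm above the bench). Do not push it with more than 25 N.
- handle_push (a point): Middle of the black grip, 80 mm from the pivot axis, 57 mm above the bench: push here, square to the arm, on the side facing away from the turning direction.
- lever (a joint): Lever angle, rad: 0 open (arm 20 degrees left of holder +x), growing counterclockwise from above to 2.05 at the end stop, clamped. A spring drives it back to 0 until it passes centre at about 1.6, then it snaps to 2.05 by itself, away from the finger. Pushing at 80 mm takes about 4 N at first, up to about 13 N near 0.6 rad, falling to nothing at centre.
- tile: White ceramic tile, 120 x 120 x 7 mm, fixed on the bench. Origin: centre of its underside.
- flask: Glass conical flask on the tile, 72 mm across, 105 mm high. Leave alone. Origin: centre of its underside.
- reagent: Large glass reagent bottle with a green cap, 84 mm across, 170 mm high. Leave alone. Origin: centre of its underside.
- amber: Amber glass bottle, 60 mm across, 130 mm high. Leave alone. Origin: centre of its underside.
- jar: Small glass jar with a white lid, 52 mm across, 60 mm high. Leave alone. Origin: centre of its underside.
- beaker: Glass beaker, 66 mm across, 80 mm high. Leave alone. Origin: centre of its underside.
- spatula: Spatula lying flat, 160 mm long. Leave alone.
- bulb: Copper-brown rubber pipette bulb, 64 mm across, 85 mm high, standing. Leave alone. Origin: centre of its underside.
Mind the look-alikes: they are no part of the job. Of the things shaped like the cell, the metal one is meant.

How it is judged (in metres and radians):
On the way, in this order (a step that is already met when the one before it is completed fails the run):
1. the cell stands in the channel and is pressed against the stop with at least 2 N, felt for 0.1 s (contact force between cell and stop above 2 N and z of cell in the frame of seat below 0.004 m and y of cell in the frame of seat between -0.006 and 0.006 m and value of joint lever below 0.5 rad), for 0.1 s.
2. the lever has snapped past centre to its clamped end (value of joint lever above 1.9 rad), for 0.2 s.
At the end, for the whole second after the job is handed in: The lever rests past 1.9 rad, clamped; the cell is at rest, upright (0.06 rad) and square (0.08 rad) on the channel floor (3 mm), within 2.5 mm of the stop plate (tongue in by over 1.5 mm), 14 mm of the seat along the channel and 6 mm across (value of joint lever above 1.9 rad and value of joint tongue above 0.0015 m and x of cell in the frame of seat between -0.014 and 0.014 m and y of cell in the frame of seat between -0.006 and 0.006 m and z of cell in the frame of seat below 0.003 m and angle between cell's own z axis and vertical below 0.06 rad and angle between the x axis of cell and the x axis of holder, either way round below 0.08 rad and linear speed of cell below 0.02 m/s); the robot touches nothing.
It fails at once if the stop is rammed: the cell is pressed on it with more than 25 N (contact force between cell and stop above 25 N).
It fails at once if the lever is forced: the robot pushes its arm with more than 25 N (contact force between any of the fingers, the arm and handle above 25 N).
It fails at once if the cell is dropped: it comes down on the channel floor faster than 0.4 m/s (horizontal distance between cell and seat below 0.07 m and z of cell in the frame of seat below 0.02 m and linear speed of cell above 0.4 m/s).
It fails at once if a bystander is moved more than 25 mm (distance of any of flask, reagent, amber, jar, beaker, spatula, bulb from where it was at the start of the episode above 0.025 m).
It also fails if it takes over 72 s, if anything falls off the work surface, if the arm or the gripper's body presses on something with over 40 N, if the wrist force passes 120 N, or if a joint passes its speed limit or range.

### The arm

A 6-joint arm with a two-finger parallel gripper is mounted at the origin on the work surface. World frame = base frame: x ahead of the robot, y to its left, z up, the work surface at z = 0. Lengths are in m, angles in degrees, forces in N, time in s.
With the tool pointing down it reaches from about 0.4 to 0.825 m from the base axis. Payload 7 kg.
Tool frame: the origin (TCP) lies between the finger pads; the fingertips stand 22 mm ahead of it and the grasp point (between the pads) lies 3 mm ahead of it; z points along the fingers, y is the line along which they close (so a half turn about z gives the same grasp; the last joint's range is limited). The gripper opens to 88 mm and grips with 3 to 60 N. Pads are 19 mm wide; open, the fingers measure 130 mm over their backs; the gripper's body (78 mm by 193 mm) begins 47 mm behind the grasp point.
Start: joints at [-53.91, 20.546, 0.682, 0, -70.136, -16.507], TCP at [0.226, -0.636, 0.249] pointing down, gripper open.
Joint ranges: [-176.03, 176.03], [-82.01, 121.73], [-58.28, 71.71], [-173.87, 95.51], [-174.79, -0.11], [-173.66, 173.66]. Speed limits (degrees/s): [136.94, 136.94, 172.46, 180, 180, 180].

### API

Orientations are given as [roll, pitch, yaw] about the fixed x, y, z axes, in that order (R = Rz(yaw) Ry(pitch) Rx(roll)).
In Python, from plant import ctrl gives the robot as it stands.
- The arm moves only by the tool apply_moves, never from a script. Its argument "targets" is a list of rows, each an object with "travel": the shift along the tool's x, y, z in mm, a list of three; "roll": the turn about the tool's z in degrees; "jaw": the finger opening in mm, from 0 to 87.6. In form: [{"travel": [tx, ty, tz], "roll": roll, "jaw": jaw}, ...]. A call has 1 to 10 rows; each row shifts and turns the commanded pose from where the row before left it, along the tool's axes as they then stand; what a row does not reach is not made up. A row lasts 1/10 s, in which the tool goes at most 50 mm and 8.59 degrees, less where a joint would pass 70% of its speed; a pose out of reach is approached as far as the arm can. A call with a gripper value outside its range is refused whole. The fingers move at their own pace and stop on an object; the grip force is fixed at half the most. Time passes only in rows, so rows that do not move let the fingers close. It gives the time, the measured TCP pose, the force, the opening and the grip force at its end, in the units of the state.
- ctrl.get_obs(): the state, without advancing time (a new reading comes with each control period).
- ctrl.snapshot(name): name is "side" or "top" or "wrist"; returns the picture (420x560x3 uint8, red, green, blue); there is no depth.
- ctrl.calibration(name): a dict with "K" (3x3 intrinsics, pixels), "extrinsics" (4x4, takes a point from camera to world coordinates); the wrist camera has in their place "hand_eye" (4x4, takes a point from camera to tool coordinates, whose origin is the TCP and whose axes are the flange's). Camera axes: x right, y down, z forward; pixel columns grow to the right and rows downward; lengths in m; the calibration is good to about 2 mm. A picture is of the moment at which its call begins: read the wrist's pose just before it. calibration takes no time and is no camera call.
- ctrl.close_job(): hands the job in; it is judged then, once.
The state is a dict: "clock": time; "joint_pos": joint angles; "qvel": joint speeds; "tau": joint torques, N m; "tool_pos": TCP position; "orientation": TCP orientation; "force": force on the tool from outside, world axes, zero at the start; "moment": the same for the moment, N m; "opening": finger opening in m; "gripper_force": force on a finger pad.
Only numpy, scipy, OpenCV 4.12 (cv2) and the standard library are available. Lean on these libraries where they do the work, as an engineer would, in place of code of your own. Each camera call takes 0.05 s, during which the arm holds its last target. There are 200 camera calls.

## Working session

There is one attempt and no reset: what is moved stays moved. The work goes in short steps, Python scripts to look and compute and a tool call to move; the robot and the scene stay as the last step left them, time stands still between calls to the robot, and variables do not carry over. Pictures are saved under pics/ and viewed, at most 10 in all, crops included, and the job is handed in when it is done.

Besides the shell and the picture viewer there is one more tool, called after "Emit:" as name([rows], argument=value, ...), one row to a line, values as JSON. apply_moves: Moves the arm, as the interface text tells. Its arguments: {"type":"object","properties":{"targets":{"type":"array","items":{"type":"object","properties":{"travel":{"type":"array","items":{"type":"number"}},"roll":{"type":"number"},"jaw":{"type":"number"}}}}},"required":["targets"]}

```bash
mkdir -p pics; python3 - <<'E'
from plant import ctrl
import cv2
o=ctrl.get_obs();print(o)
for n in("top","side"):
    im=ctrl.snapshot(n);cv2.imwrite(f"pics/{n}0.png",im[:,:,::-1]);c=ctrl.calibration(n);print(n,c)
print(ctrl.calibration("wrist"))
E
```

```text
{'clock': 0.0, 'joint_pos': array([-5.39094978e+01,  2.05937371e+01,  6.34248300e-01, -1.89641155e-02,
       -7.01363448e+01, -1.65066007e+01]), 'qvel': array([ 0.08180811,  0.05957984, -0.04634694,  0.05691182,  0.06954101,
       -0.03925835]), 'tau': array([-1.64651410e-03, -5.82718956e+01,  2.93042958e+01,  6.99677020e+00,
        6.79421137e-03, -1.34868901e-04]), 'tool_pos': array([ 0.22607019, -0.63554159,  0.24760392]), 'orientation': array([ 1.79903050e+02, -1.01386720e-02, -1.60422548e+02]), 'force': array([-0.15967433,  0.77206001,  0.62380765]), 'moment': array([ 0.00988648, -0.01699696, -0.03114668]), 'gripper_force': 0.0, 'opening': 0.08759512454157979}
top {'K': array([[445.81594327,   0.        , 277.5839138 ],
       [  0.        , 445.81594327, 204.27950713],
       [  0.        ,   0.        ,   1.        ]]), 'extrinsics': array([[ 0.10678998, -0.97228249,  0.2079968 ,  0.37047995],
       [-0.9942799 , -0.10403988,  0.02414931, -0.01198085],
       [-0.00183999, -0.20938594, -0.97783135,  1.18889136],
       [ 0.        ,  0.        ,  0.        ,  1.        ]])
[... 242 characters left out ...]

       [-0.4368958 ,  0.55952539, -0.70431058,  0.94600032],
       [ 0.00612327, -0.78112364, -0.62434635,  0.90602482],
       [ 0.        ,  0.        ,  0.        ,  1.        ]])}
{'K': array([[348.8872363 ,   0.        , 280.7473842 ],
       [  0.        , 348.8872363 , 207.08771689],
       [  0.        ,   0.        ,   1.        ]]), 'hand_eye': array([[ 6.58052088e-05, -9.53013534e-01, -3.02927713e-01,
         8.31729537e-02],
       [ 9.99997696e-01,  7.12700557e-04, -2.02493266e-03,
         8.14293154e-04],
       [ 2.14568498e-03, -3.02926882e-01,  9.53011385e-01,
        -1.35748851e-01],
       [ 0.00000000e+00,  0.00000000e+00,  0.00000000e+00,
         1.00000000e+00]])}
```

View pics/top0.png

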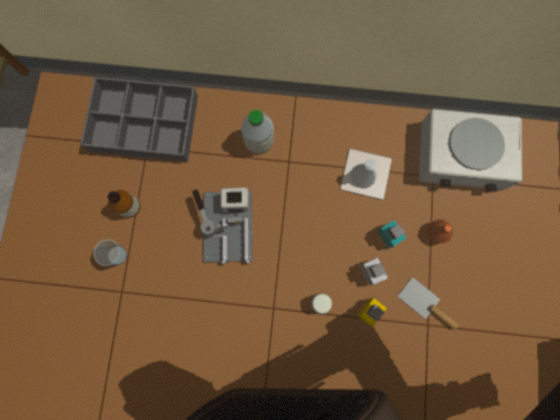

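View pics/side0.png

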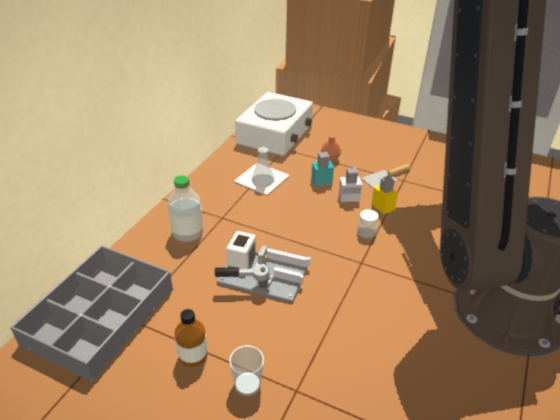

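Top view: three cell-shaped blocks, teal at (393,234), bare/grey at (375,271) and yellow at (373,312). The metal one is (375,271). The holder is at about (228,228), with its head up at (235,199), the lever pivot near (208,228) and the grip at (198,200). I'll check with close crops.

```bash
python3 - <<'E'
import cv2,numpy as np
t=cv2.imread("pics/top0.png")
a=cv2.resize(t[180:270,185:265],None,fx=6,fy=6,interpolation=cv2.INTER_CUBIC)
b=cv2.resize(t[245:290,350:400],None,fx=6,fy=6,interpolation=cv2.INTER_CUBIC)
s=cv2.imread("pics/side0.png");c=cv2.resize(s[160:210,325:375],None,fx=5,fy=5,interpolation=cv2.INTER_CUBIC)
o=np.zeros((540,790,3),np.uint8);o[:540,:480]=a;o[:270,485:785]=b;o[275:525,485:735]=c
cv2.imwrite("pics/crop1.png",o)
E
cat > h.py <<'E'
import numpy as np,cv2
from plant import ctrl
from scipy.spatial.transform import Rotation as R
def cam(n,o=None):
    c=ctrl.calibration(n)
    if n!="wrist": return c["K"],c["extrinsics"]
    T=np.eye(4);T[:3,:3]=R.from_euler("xyz",o["orientation"],degrees=True).as_matrix();T[:3,3]=o["tool_pos"]
    return c["K"],T@c["hand_eye"]
def px(K,E,p,z):
    d=E[:3,:3]@np.linalg.solve(K,[p[0],p[1],1]);return E[:3,3]+d*(z-E[2,3])/d[2]
def proj(K,E,P):
    q=K@(E[:3,:3].T@(np.asarray(P)-E[:3,3]));return q[:2]/q[2]
E
```

```text
(no output)
```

View pics/crop1.png

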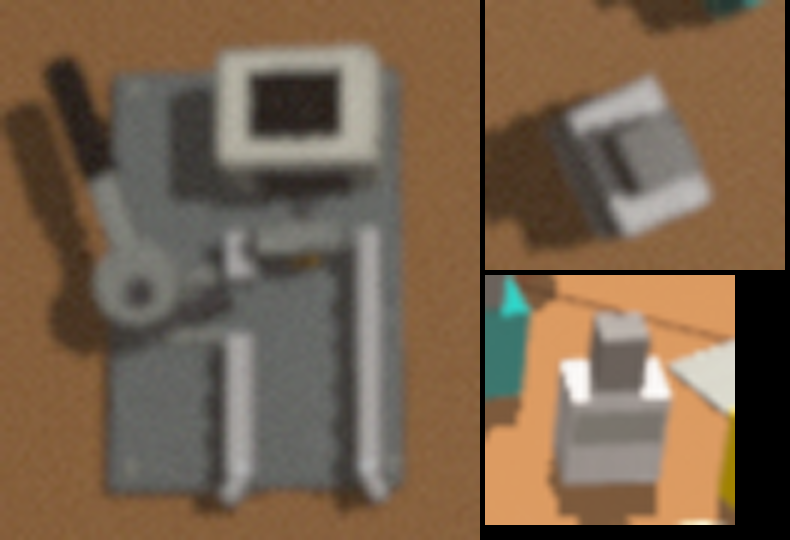

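The crop confirms it: at (375,271) stands a bare metal block with a grey square cap. The holder's base plate, walls and lever at about 20° left are clear.

```bash
python3 - <<'E'
from h import *
K,E=cam("top")
f=lambda L,ox,oy,x0,y0,z:np.array([px(K,E,(x0+(u-ox)/6,y0+v/6),z)[:2] for u,v in L])
c=f([(568,118),(655,75),(712,190),(625,238)],485,0,350,245,.06)
print("cell top centre",c.mean(0),"sides",np.linalg.norm(np.roll(c,-1,0)-c,axis=1))
d=c[1]-c[2];d2=c[0]-c[3];d=d+d2;print("long axis yaw",np.degrees(np.arctan2(d[1],d[0])))
cap=f([(630,118),(675,125)],485,0,350,245,.096)
h=f([(112,72),(400,72),(400,490),(108,492)],0,0,185,180,.012)
print("plate",h,"sides",np.linalg.norm(np.roll(h,-1,0)-h,axis=1))
x=h[0]-h[3]+h[1]-h[2];a=np.arctan2(x[1],x[0]);print("holder yaw",np.degrees(a))
Rm=np.array([[np.cos(a),-np.sin(a)],[np.sin(a),np.cos(a)]])
o=h.mean(0)-Rm@[.015,.024];print("origin",o)
w=f([(240,470),(365,470),(368,228),(240,235)],0,0,185,180,.037)
print("walls in holder",(w-o)@Rm*1000)
p=f([(137,290)],0,0,185,180,.06);print("post",(p-o)@Rm*1000, f([(80,120)],0,0,185,180,.067)-o)
E
```

```text
cell top centre [ 0.46710219 -0.24735625] sides [0.04141582 0.05242165 0.04204497 0.05407241]
long axis yaw 30.036840915339027
plate [[0.6333736  0.22039019]
 [0.64724214 0.09071937]
 [0.46024837 0.06832972]
 [0.44574434 0.19539132]] sides [0.13041034 0.1883294  0.12788673 0.1892873 ]
holder yaw 7.209427321772536
origin [0.53478262 0.11801495]
walls in holder [[-72.43545847  27.24095599]
 [-73.45525305 -26.42416092]
 [ 32.08237557 -28.1507066 ]
 [ 30.04482312  27.84183316]]
post [[ 2.86458092 68.94423607]] [[0.06381058 0.10220017]]
```

Emit:
apply_moves([
  {"travel": [-20, 16, 0], "roll": 0, "jaw": 60},
  {"travel": [-36, 28.5, 0], "roll": 0, "jaw": 60},
  {"travel": [-38, 30, 0], "roll": 0, "jaw": 60},
  {"travel": [-38, 30, 0], "roll": 0, "jaw": 60},
  {"travel": [-38, 30, 0], "roll": 0, "jaw": 60},
  {"travel": [-38, 30, 0], "roll": 0, "jaw": 60},
  {"travel": [-38, 30, 0], "roll": 0, "jaw": 60},
  {"travel": [-38, 30, 0], "roll": 0, "jaw": 60},
  {"travel": [-38, 30, 0], "roll": 0, "jaw": 60},
  {"travel": [-35, 30, 0], "roll": 0, "jaw": 60},
])

```text
clock: 1.1
tool_pos: [0.4679, -0.2463, 0.2485]
orientation: [180.0, 0.0, -160.4]
force: [0.5, 0.5, 0.2]
opening: 0.06
gripper_force: 0.0
```

Emit:
apply_moves([
  {"travel": [0, 0, 0], "roll": -5, "jaw": 60},
  {"travel": [0, 0, 0], "roll": -5.4, "jaw": 60},
  {"travel": [0, 0, 0], "roll": 0, "jaw": 60},
])

```text
clock: 1.4
tool_pos: [0.4673, -0.2476, 0.2483]
orientation: [180.0, -0.0, -149.9]
force: [-0.1, -0.3, 0.2]
opening: 0.0599
gripper_force: 0.0
```

```bash
python3 - <<'E'
from h import *
o=ctrl.get_obs();im=ctrl.snapshot("wrist");cv2.imwrite("pics/w1.png",im[:,:,::-1])
print({k:o[k] for k in("clock","tool_pos","orientation","joint_pos","opening","force")})
np.save("w1.npy",np.r_[o["tool_pos"],o["orientation"]])
E
```

```text
{'clock': 1.4, 'tool_pos': array([ 0.46728485, -0.24760249,  0.24828035]), 'orientation': array([ 1.79973368e+02, -2.39263363e-02, -1.49870782e+02]), 'joint_pos': array([-6.65775419e+00,  6.78037186e+00, -1.76647592e+01, -7.68793234e-03,
       -6.55899794e+01, -5.32098540e+01]), 'opening': 0.0599480615422915, 'force': array([-0.13680596, -0.26537001,  0.15827523])}
```

View pics/w1.png

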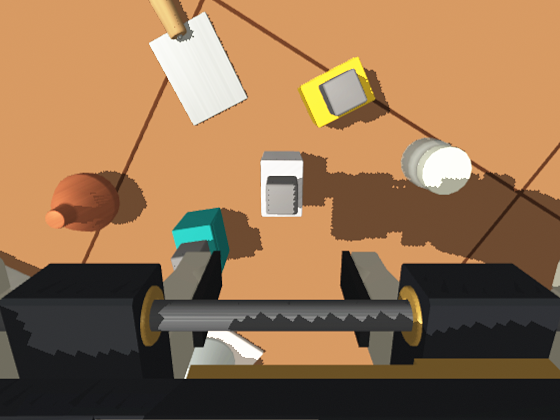

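The wrist view shows the metal cell squared with the gripper. Its top face spans about (262–302, 160–216) and its cap sits at (267–298, 183–215). Bulb left, teal below left, yellow and jar right.

```bash
python3 - <<'E'
from h import *
v=np.load("w1.npy");o=dict(tool_pos=v[:3],orientation=v[3:]);K,E=cam("wrist",o)
im=cv2.imread("pics/w1.png");g=im[150:225,250:315].astype(int).max(2)
_,b=cv2.threshold(g.astype(np.uint8),215,255,0)
print("bright bbox",cv2.boundingRect(b))
T=np.eye(3);R0=R.from_euler("xyz",v[3:],degrees=True).as_matrix()
for p in[(262,160),(302,160),(302,216),(262,216)]:
    print((R0.T@(px(K,E,p,.06)-v[:3]))[:2]*1000)
print("cap");
for p in[(267,183),(298,183),(298,215),(267,215)]:print((R0.T@(px(K,E,p,.096)-v[:3]))[:2]*1000)
E
```

```text
bright bbox (0, 0, 65, 75)
[ 26.30852353 -17.26255325]
[26.32115415 20.1141446 ]
[-29.0150922   21.13632957]
[-29.03879458 -18.1575991 ]
cap
[ 12.99638324 -11.32259852]
[13.00804127 14.95287082]
[-15.64904248  15.38296788]
[-15.6652216  -11.66196179]
```

Emit:
apply_moves([
  {"travel": [-1.3, 1.6, 30], "roll": 0, "jaw": 60},
  {"travel": [0, 0, 40], "roll": 0, "jaw": 60},
  {"travel": [0, 0, 40], "roll": 0, "jaw": 60},
  {"travel": [0, 0, 30], "roll": 0, "jaw": 60},
  {"travel": [0, 0, 15], "roll": 0, "jaw": 60},
  {"travel": [0, 0, 6.3], "roll": 0, "jaw": 60},
  {"travel": [0, 0, 0], "roll": 0, "jaw": 20},
  {"travel": [0, 0, 0], "roll": 0, "jaw": 20},
  {"travel": [0, 0, 0], "roll": 0, "jaw": 20},
  {"travel": [0, 0, 0], "roll": 0, "jaw": 20},
])

```text
clock: 2.45
tool_pos: [0.4681, -0.2463, 0.0883]
orientation: [-179.9, 0.1, -150.0]
force: [0.0, 0.4, -0.0]
opening: 0.0334
gripper_force: 0.0
```

Emit:
apply_moves([
  {"travel": [0, 0, 0], "roll": 0, "jaw": 20},
  {"travel": [0, 0, 0], "roll": 0, "jaw": 20},
  {"travel": [0, 0, 0], "roll": 0, "jaw": 20},
])

```text
clock: 2.75
tool_pos: [0.468, -0.2463, 0.088]
orientation: [-179.9, 0.0, -150.0]
force: [-0.2, 0.6, 6.4]
opening: 0.028
gripper_force: 30.0
```

Emit:
apply_moves([
  {"travel": [0, 0, -10], "roll": 0, "jaw": 20},
  {"travel": [0, 0, -30], "roll": 0, "jaw": 20},
  {"travel": [0, 0, -30], "roll": 7.6, "jaw": 20},
  {"travel": [0, 0, -30], "roll": 7.6, "jaw": 20},
  {"travel": [0, 0, -10], "roll": 7.6, "jaw": 20},
])

```text
clock: 3.25
tool_pos: [0.4685, -0.2465, 0.2007]
orientation: [-179.9, 0.2, -173.1]
force: [0.6, 0.1, -3.7]
opening: 0.028
gripper_force: 30.0
```

Emit:
apply_moves([
  {"travel": [-2, 15, 0], "roll": 0, "jaw": 20},
  {"travel": [-5, 30, 0], "roll": 0, "jaw": 20},
  {"travel": [-6, 42, 0], "roll": 0, "jaw": 20},
  {"travel": [-6, 42, 0], "roll": 0, "jaw": 20},
  {"travel": [-6, 42, 0], "roll": 0, "jaw": 20},
  {"travel": [-6, 42, 0], "roll": 0, "jaw": 20},
  {"travel": [-6, 42, 0], "roll": 0, "jaw": 20},
  {"travel": [-6, 42, 0], "roll": 0, "jaw": 20},
  {"travel": [-5, 36, 0], "roll": 0, "jaw": 20},
  {"travel": [-4, 20, 0], "roll": 0, "jaw": 20},
])

```text
clock: 4.25
tool_pos: [0.4743, 0.1129, 0.1974]
orientation: [180.0, -0.0, -172.7]
force: [0.5, -0.6, -2.7]
opening: 0.0279
gripper_force: 30.0
```

```bash
python3 - <<'E'
from h import *
o=ctrl.get_obs();im=ctrl.snapshot("wrist");cv2.imwrite("pics/w2.png",im[:,:,::-1])
print({k:o[k] for k in("clock","tool_pos","orientation","joint_pos","opening","force")})
np.save("w2.npy",np.r_[o["tool_pos"],o["orientation"]])
E
```

```text
{'clock': 4.25, 'tool_pos': array([0.47433539, 0.11291013, 0.19742886]), 'orientation': array([ 1.79977955e+02, -2.06500128e-02, -1.72719543e+02]), 'joint_pos': array([ 3.65301334e+01,  5.19696554e+00, -2.66120895e+01, -3.45035964e-02,
       -5.81981954e+01, -1.19231495e+02]), 'opening': 0.02791977265900991, 'force': array([ 0.52974097, -0.61723265, -2.67075161])}
```

View pics/w2.png

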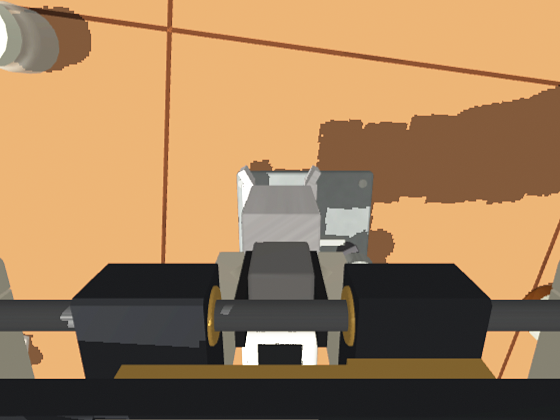

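The cell hangs level in the jaws. The channel mouth is behind it, with flare tips near (246,172) and (316,172) and the base plate edge on the right at (372,172). I'll zoom in to measure the lateral offset.

```bash
python3 - <<'E'
import cv2
i=cv2.imread("pics/w2.png");cv2.imwrite("pics/w2c.png",cv2.resize(i[155:270,230:390],None,fx=5,fy=5,interpolation=cv2.INTER_NEAREST))
E
```

```text
(no output)
```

View pics/w2c.png

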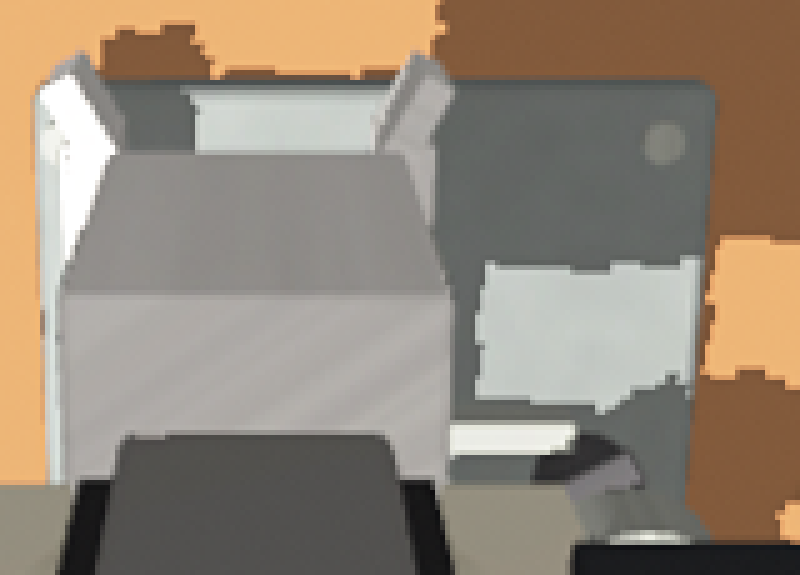

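```bash
python3 - <<'E'
from h import *
v=np.load("w2.npy");o=dict(tool_pos=v[:3],orientation=v[3:]);K,E=cam("wrist",o)
R0=R.from_euler("xyz",v[3:],degrees=True).as_matrix()
def t(u,w,z):
    P=px(K,E,(230+u/5-.4,155+w/5-.4),z);return P.round(4),((R0.T@(P-v[:3]))[:2]*1000).round(1)
for n,u,w,z in[("flareR",38,93,.037),("flareL",455,95,.037),("plateL",715,82,.012),("wallRend",115,153,.037),("cellbotR",113,153,.109),("cellbotL",404,153,.109),("celltopR",62,294,.169),("celltopL",450,294,.169),("plate edge low",688,490,.012)]:print(n,*t(u,w,z))
print(R0.T@(np.array([.5348,.118,.012])-v[:3]))
E
```

```text
flareR [0.4594 0.0731 0.037 ] [ 19.8 -37.6]
flareL [0.4506 0.1447 0.037 ] [19.4 34.5]
plateL [0.447 0.196 0.012] [16.5 85.8]
wallRend [0.4684 0.0874 0.037 ] [  9.1 -24.6]
cellbotR [0.4498 0.091  0.109 ] [ 27.1 -18.7]
cellbotL [0.4449 0.1291 0.109 ] [27.2 19.8]
celltopR [0.4492 0.0906 0.169 ] [ 27.8 -18.9]
celltopL [0.4443 0.1288 0.169 ] [27.8 19.6]
plate edge low [0.5297 0.2078 0.012 ] [-67.   87.1]
[-0.06068897 -0.00268496  0.18540598]
```

Emit:
apply_moves([
  {"travel": [-12, -2.6, 0], "roll": 0, "jaw": 20},
  {"travel": [-11, 0, 15], "roll": 0, "jaw": 20},
  {"travel": [0, 0, 25], "roll": 0, "jaw": 20},
  {"travel": [0, 0, 20], "roll": 0, "jaw": 20},
  {"travel": [0, 0, 8], "roll": 0, "jaw": 20},
  {"travel": [0, 0, 4], "roll": 0, "jaw": 20},
  {"travel": [0, 0, 3], "roll": 0, "jaw": 20},
  {"travel": [0, 0, 3], "roll": 0, "jaw": 20},
  {"travel": [0, 0, 3], "roll": 0, "jaw": 20},
  {"travel": [0, 0, 0], "roll": 0, "jaw": 20},
])

```text
clock: 5.3
tool_pos: [0.5027, 0.1126, 0.1228]
orientation: [179.9, 0.6, -172.6]
force: [-9.0, 0.8, 36.1]
opening: 0.0285
gripper_force: 30.2
```

Resistance at bottom height about 35 mm means a wall top was touched. I'll back off and look.

Emit:
apply_moves([
  {"travel": [0, 0, -6], "roll": 0, "jaw": 20},
  {"travel": [0, 0, -6], "roll": 0, "jaw": 20},
  {"travel": [0, 0, 0], "roll": 0, "jaw": 20},
])

```text
clock: 5.6
tool_pos: [0.4987, 0.111, 0.1294]
orientation: [180.0, 0.1, -172.8]
force: [-0.2, -0.0, -3.7]
opening: 0.028
gripper_force: 29.9
```

```bash
python3 - <<'E'
from h import *
o=ctrl.get_obs();im=ctrl.snapshot("wrist");t=ctrl.snapshot("top");s=ctrl.snapshot("side")
for n,i in(("w3",im),("t3",t),("s3",s)):cv2.imwrite(f"pics/{n}.png",i[:,:,::-1])
print({k:o[k] for k in("clock","tool_pos","orientation","opening","force")})
np.save("w3.npy",np.r_[o["tool_pos"],o["orientation"]])
r=lambda i,f:cv2.resize(i,None,fx=f,fy=f,interpolation=cv2.INTER_NEAREST)
a=r(im[150:265,230:390],3);b=r(s[215:300,205:320],4)
c=np.zeros((350,485+465,3),np.uint8)
c=np.zeros((600,490,3),np.uint8);c[:240,:480]=a[:240];b=r(s[215:300,205:320],4)[:340];c[250:590,:460]=b
cv2.imwrite("pics/c3.png",c[:,:,::-1])
E
```

```text
{'clock': 5.6, 'tool_pos': array([0.49872068, 0.11099976, 0.12943181]), 'orientation': array([ 1.79956850e+02,  9.93894002e-02, -1.72819136e+02]), 'opening': 0.027961128379943558, 'force': array([-0.23696287, -0.0117342 , -3.74869979])}
```

View pics/c3.png

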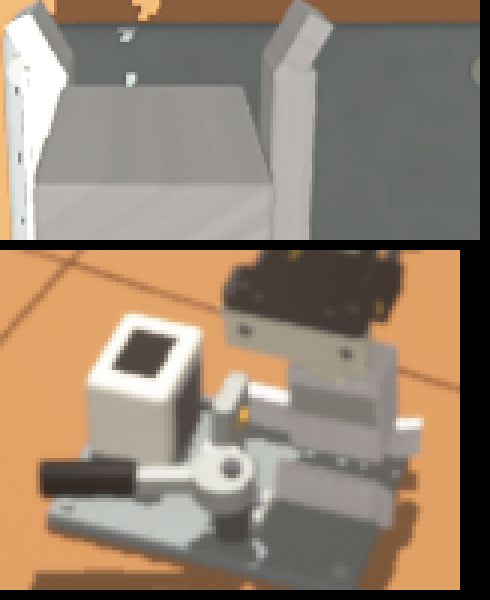

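The cell sits too far toward the right wall (image left): its bottom back edge spans crop x 65–240, the channel's inner top edges are at about 70 and 274. I'll compute the shift.

```bash
python3 - <<'E'
from h import *
v=np.load("w3.npy");o=dict(tool_pos=v[:3],orientation=v[3:]);K,E=cam("wrist",o)
R0=R.from_euler("xyz",v[3:],degrees=True).as_matrix()
for n,u,w,z in[("Linner",274,80,.037),("Linner2",272,205,.037),("Louter",316,72,.037),("Louter2",310,230,.037),("Rinner",70,80,.037),("Router",8,70,.037),("flareLtip",333,25,.037),("flareRtip",5,27,.037),("cbR",66,87,.0414),("cbL",240,87,.0414),("ctR",36,185,.1014),("ctL",272,185,.1014)]:
    P=px(K,E,(230+u/3-.3,150+w/3-.3),z);print(n,((R0.T@(P-v[:3]))[:2]*1000).round(1))
E
```

```text
Linner [32.2 27.1]
Linner2 [ 2.7 27.6]
Louter [34.  36.3]
Louter2 [-3.4 36.7]
Rinner [ 32.2 -18.3]
Router [ 34.5 -32. ]
flareLtip [44.5 39.5]
flareRtip [ 44.1 -32.3]
cbR [ 31.6 -18.9]
cbL [31.7 19.2]
ctR [ 29. -19.]
ctL [29.  19.9]
```

Emit:
apply_moves([
  {"travel": [0, 3.6, 0], "roll": -0.7, "jaw": 20},
  {"travel": [0, 0, 0], "roll": 0, "jaw": 20},
  {"travel": [0, 0, 5], "roll": 0, "jaw": 20},
  {"travel": [0, 0, 5], "roll": 0, "jaw": 20},
  {"travel": [0, 0, 3], "roll": 0, "jaw": 20},
  {"travel": [0, 0, 0], "roll": 0, "jaw": 20},
])

```text
clock: 6.35
tool_pos: [0.4972, 0.1141, 0.1145]
orientation: [-180.0, -0.1, -172.1]
force: [0.3, -0.2, -2.6]
opening: 0.0275
gripper_force: 29.9
```

Emit:
apply_moves([
  {"travel": [0, 0, 4], "roll": 0, "jaw": 20},
  {"travel": [0, 0, 4], "roll": 0, "jaw": 20},
  {"travel": [0, 0, 2.5], "roll": 0, "jaw": 20},
  {"travel": [0, 0, 1], "roll": 0, "jaw": 20},
  {"travel": [0, 0, 0], "roll": 0, "jaw": 20},
])

```text
clock: 6.85
tool_pos: [0.4976, 0.1144, 0.1036]
orientation: [-180.0, -0.0, -172.1]
force: [0.2, 0.7, -3.7]
opening: 0.0276
gripper_force: 29.9
```

Emit:
apply_moves([
  {"travel": [0, 0, 1], "roll": 0, "jaw": 20},
  {"travel": [0, 0, 1], "roll": 0, "jaw": 20},
  {"travel": [0, 0, 0], "roll": 0, "jaw": 20},
])

```text
clock: 7.15
tool_pos: [0.4976, 0.1144, 0.1017]
orientation: [180.0, -0.0, -172.1]
force: [0.1, 0.2, -3.3]
opening: 0.0275
gripper_force: 29.9
```

Emit:
apply_moves([
  {"travel": [0, 0, 1], "roll": 0, "jaw": 20},
  {"travel": [0, 0, 0.7], "roll": 0, "jaw": 20},
  {"travel": [0, 0, 0], "roll": 0, "jaw": 20},
])

```text
clock: 7.45
tool_pos: [0.4978, 0.1144, 0.1002]
orientation: [180.0, 0.0, -172.1]
force: [-1.1, -0.5, -2.3]
opening: 0.0276
gripper_force: 29.9
```

Emit:
apply_moves([
  {"travel": [0, 0, 0.6], "roll": 0, "jaw": 20},
  {"travel": [0, 0, 0.6], "roll": 0, "jaw": 20},
  {"travel": [0, 0, 0], "roll": 0, "jaw": 20},
])

```text
clock: 7.75
tool_pos: [0.4978, 0.1143, 0.0999]
orientation: [-180.0, 0.0, -172.1]
force: [-4.1, -2.2, 10.2]
opening: 0.0279
gripper_force: 30.0
```

Emit:
apply_moves([
  {"travel": [0, 0, -0.8], "roll": 0, "jaw": 20},
  {"travel": [0, 0, 0], "roll": 0, "jaw": 45},
  {"travel": [0, 0, 0], "roll": 0, "jaw": 45},
  {"travel": [0, 0, 0], "roll": 0, "jaw": 45},
  {"travel": [0, 0, 0], "roll": 0, "jaw": 20},
  {"travel": [0, 0, 0], "roll": 0, "jaw": 20},
  {"travel": [0, 0, 0], "roll": 0, "jaw": 20},
  {"travel": [0, 0, 0], "roll": 0, "jaw": 20},
  {"travel": [0, 0, 0], "roll": 0, "jaw": 20},
])

```text
clock: 8.65
tool_pos: [0.4977, 0.1144, 0.0996]
orientation: [-180.0, -0.0, -172.1]
force: [0.8, 0.6, -1.2]
opening: 0.0281
gripper_force: 30.0
```

Emit:
apply_moves([
  {"travel": [-4, 0, 0], "roll": 0, "jaw": 20},
  {"travel": [-6, 0, 0], "roll": 0, "jaw": 20},
  {"travel": [-6, 0, 0], "roll": 0, "jaw": 20},
  {"travel": [-5, 0, 0], "roll": 0, "jaw": 20},
  {"travel": [-2, 0, 0], "roll": 0, "jaw": 20},
  {"travel": [0, 0, 0], "roll": 0, "jaw": 20},
])

```text
clock: 9.25
tool_pos: [0.5205, 0.1174, 0.1007]
orientation: [-180.0, -0.0, -172.1]
force: [-5.6, -1.2, 13.1]
opening: 0.0281
gripper_force: 30.0
```

Emit:
apply_moves([
  {"travel": [-1, 0, 0], "roll": 0, "jaw": 20},
  {"travel": [-1, 0, 0], "roll": 0, "jaw": 20},
  {"travel": [-0.5, 0, 0], "roll": 0, "jaw": 20},
])

```text
clock: 9.55
tool_pos: [0.5225, 0.1176, 0.1006]
orientation: [-180.0, -0.0, -172.1]
force: [-5.8, -0.3, 11.0]
opening: 0.0279
gripper_force: 30.0
```

Emit:
apply_moves([
  {"travel": [0, 0, -0.6], "roll": 0, "jaw": 20},
  {"travel": [0, 0, -0.3], "roll": 0, "jaw": 20},
  {"travel": [-1, 0, 0], "roll": 0, "jaw": 20},
  {"travel": [-1, 0, 0], "roll": 0, "jaw": 20},
  {"travel": [-0.5, 0, 0], "roll": 0, "jaw": 20},
])

```text
clock: 10.05
tool_pos: [0.5246, 0.1179, 0.1006]
orientation: [-180.0, -0.1, -172.1]
force: [-5.9, -0.2, 8.2]
opening: 0.0275
gripper_force: 30.0
```

Emit:
apply_moves([
  {"travel": [0, 0, -0.6], "roll": 0, "jaw": 20},
  {"travel": [-1, 0, 0], "roll": 0, "jaw": 20},
  {"travel": [-1, 0, 0], "roll": 0, "jaw": 20},
])

```text
clock: 10.35
tool_pos: [0.5275, 0.1185, 0.1008]
orientation: [180.0, -0.0, -172.1]
force: [-1.4, 0.2, -1.7]
opening: 0.0278
gripper_force: 30.0
```

Emit:
apply_moves([
  {"travel": [-1, 0, 0], "roll": 0, "jaw": 20},
  {"travel": [-1, 0, 0], "roll": 0, "jaw": 20},
])

```text
clock: 10.55
tool_pos: [0.5296, 0.1189, 0.1009]
orientation: [180.0, 0.0, -172.1]
force: [0.4, 0.6, -3.5]
opening: 0.0277
gripper_force: 30.0
```

Emit:
apply_moves([
  {"travel": [-1, 0, 0.2], "roll": 0, "jaw": 20},
  {"travel": [-1, 0, 0], "roll": 0, "jaw": 20},
])

```text
clock: 10.75
tool_pos: [0.5314, 0.119, 0.1009]
orientation: [-180.0, -0.0, -172.1]
force: [-0.5, -0.1, -3.0]
opening: 0.0279
gripper_force: 30.0
```

Emit:
apply_moves([
  {"travel": [-1, 0, 0], "roll": 0, "jaw": 20},
  {"travel": [-0.7, 0, 0], "roll": 0, "jaw": 20},
])

```text
clock: 10.95
tool_pos: [0.5332, 0.1194, 0.101]
orientation: [180.0, 0.0, -172.1]
force: [0.1, -0.0, -3.0]
opening: 0.028
gripper_force: 30.0
```

Emit:
apply_moves([
  {"travel": [-0.7, 0, 0], "roll": 0, "jaw": 20},
  {"travel": [-0.5, 0, 0], "roll": 0, "jaw": 20},
])

```text
clock: 11.15
tool_pos: [0.5343, 0.1195, 0.101]
orientation: [180.0, 0.0, -172.1]
force: [-0.0, 0.8, -2.6]
opening: 0.0277
gripper_force: 30.0
```

Emit:
apply_moves([
  {"travel": [-0.7, 0, 0.3], "roll": 0, "jaw": 20},
  {"travel": [-0.7, 0, 0], "roll": 0, "jaw": 20},
])

```text
clock: 11.35
tool_pos: [0.5353, 0.1195, 0.1008]
orientation: [-180.0, -0.0, -172.1]
force: [-1.6, -0.4, -1.1]
opening: 0.0278
gripper_force: 30.0
```

Emit:
apply_moves([
  {"travel": [-0.7, 0, 0], "roll": 0, "jaw": 20},
  {"travel": [-0.7, 0, 0], "roll": 0, "jaw": 20},
])

```text
clock: 11.55
tool_pos: [0.5368, 0.1197, 0.1007]
orientation: [-180.0, -0.0, -172.1]
force: [-1.7, -0.3, 1.3]
opening: 0.028
gripper_force: 30.0
```

Emit:
apply_moves([
  {"travel": [-0.7, 0, 0], "roll": 0, "jaw": 20},
  {"travel": [-0.7, 0, 0], "roll": 0, "jaw": 20},
])

```text
clock: 11.75
tool_pos: [0.5382, 0.1199, 0.1007]
orientation: [-180.0, -0.0, -172.1]
force: [-3.0, 0.5, 1.7]
opening: 0.0274
gripper_force: 30.0
```

Emit:
apply_moves([
  {"travel": [-0.7, 0, 0], "roll": 0, "jaw": 20},
  {"travel": [-0.7, 0, 0], "roll": 0, "jaw": 20},
])

```text
clock: 11.95
tool_pos: [0.5397, 0.1201, 0.1007]
orientation: [-180.0, -0.0, -172.1]
force: [-3.1, -0.6, 1.5]
opening: 0.0276
gripper_force: 30.0
```

Emit:
apply_moves([
  {"travel": [-0.7, 0, 0], "roll": 0, "jaw": 20},
  {"travel": [-0.7, 0, 0], "roll": 0, "jaw": 20},
])

```text
clock: 12.15
tool_pos: [0.5411, 0.1204, 0.1007]
orientation: [-180.0, -0.0, -172.1]
force: [-2.8, -1.2, 2.7]
opening: 0.0276
gripper_force: 30.0
```

Emit:
apply_moves([
  {"travel": [-0.6, 0, 0], "roll": 0, "jaw": 20},
  {"travel": [-0.6, 0, 0], "roll": 0, "jaw": 20},
])

```text
clock: 12.35
tool_pos: [0.5423, 0.1206, 0.1007]
orientation: [-180.0, -0.0, -172.1]
force: [-4.1, -0.9, 3.6]
opening: 0.0279
gripper_force: 30.0
```

Emit:
apply_moves([
  {"travel": [-0.6, 0, 0], "roll": 0, "jaw": 20},
  {"travel": [-0.4, 0, 0], "roll": 0, "jaw": 20},
])

```text
clock: 12.55
tool_pos: [0.5433, 0.1207, 0.1007]
orientation: [-180.0, -0.0, -172.1]
force: [-3.6, -0.6, 3.0]
opening: 0.0281
gripper_force: 30.0
```

Emit:
apply_moves([
  {"travel": [-0.5, 0, 0], "roll": 0, "jaw": 20},
  {"travel": [-0.5, 0, 0], "roll": 0, "jaw": 20},
])

```text
clock: 12.75
tool_pos: [0.5443, 0.1208, 0.1007]
orientation: [-180.0, -0.0, -172.1]
force: [-4.9, -0.5, 2.5]
opening: 0.0278
gripper_force: 30.0
```

Emit:
apply_moves([
  {"travel": [-0.5, 0, 0], "roll": 0, "jaw": 20},
  {"travel": [-0.3, 0, 0], "roll": 0, "jaw": 20},
])

```text
clock: 12.95
tool_pos: [0.5451, 0.121, 0.1007]
orientation: [-180.0, -0.0, -172.1]
force: [-5.1, -0.7, 3.4]
opening: 0.0277
gripper_force: 30.0
```

Emit:
apply_moves([
  {"travel": [-0.5, 0, 0], "roll": 0, "jaw": 20},
  {"travel": [-0.3, 0, 0], "roll": 0, "jaw": 20},
])

```text
clock: 13.15
tool_pos: [0.5459, 0.1211, 0.1007]
orientation: [-180.0, -0.0, -172.1]
force: [-3.8, -1.1, 4.9]
opening: 0.0278
gripper_force: 30.0
```

Emit:
apply_moves([
  {"travel": [-0.5, 0, 0], "roll": 0, "jaw": 20},
  {"travel": [-0.3, 0, 0], "roll": 0, "jaw": 20},
])

```text
clock: 13.35
tool_pos: [0.5468, 0.1212, 0.1007]
orientation: [180.0, 0.0, -172.1]
force: [-4.6, -0.9, 4.2]
opening: 0.0279
gripper_force: 30.0
```

Emit:
apply_moves([
  {"travel": [-0.5, 0, 0], "roll": 0, "jaw": 20},
  {"travel": [-0.4, 0, 0], "roll": 0, "jaw": 20},
])

```text
clock: 13.55
tool_pos: [0.5473, 0.1212, 0.1006]
orientation: [-180.0, -0.0, -172.1]
force: [-6.6, -0.3, 5.4]
opening: 0.0278
gripper_force: 30.0
```

Emit:
apply_moves([
  {"travel": [-0.5, 0, 0], "roll": 0, "jaw": 20},
  {"travel": [-0.3, 0, 0], "roll": 0, "jaw": 20},
])

```text
clock: 13.75
tool_pos: [0.5476, 0.1213, 0.1006]
orientation: [-180.0, -0.1, -172.1]
force: [-8.5, 0.5, 8.8]
opening: 0.0277
gripper_force: 30.0
```

Emit:
apply_moves([
  {"travel": [-0.5, 0, 0], "roll": 0, "jaw": 20},
  {"travel": [-0.3, 0, 0], "roll": 0, "jaw": 20},
])

```text
clock: 13.95
tool_pos: [0.5479, 0.1213, 0.1006]
orientation: [-180.0, -0.1, -172.1]
force: [-10.0, 0.2, 10.1]
opening: 0.028
gripper_force: 30.0
```

Emit:
apply_moves([
  {"travel": [-0.5, 0, 0], "roll": 0, "jaw": 20},
  {"travel": [0, 0, 0], "roll": 0, "jaw": 20},
  {"travel": [0, 0, 0], "roll": 0, "jaw": 20},
])

```text
clock: 14.25
tool_pos: [0.548, 0.1213, 0.1006]
orientation: [-180.0, -0.2, -172.1]
force: [-12.4, 1.4, 10.6]
opening: 0.0277
gripper_force: 30.0
```

Emit:
apply_moves([
  {"travel": [0, 0, -0.6], "roll": 0, "jaw": 20},
  {"travel": [0, 0, 0], "roll": 0, "jaw": 20},
  {"travel": [0, 0, 0], "roll": 0, "jaw": 20},
])

```text
clock: 14.55
tool_pos: [0.5479, 0.1213, 0.1006]
orientation: [-180.0, -0.2, -172.2]
force: [-10.9, 0.8, 4.7]
opening: 0.0275
gripper_force: 30.0
```

Emit:
apply_moves([
  {"travel": [0, 0, 0], "roll": 0, "jaw": 50},
  {"travel": [0, 0, 0], "roll": 0, "jaw": 50},
  {"travel": [0, 0, 0], "roll": 0, "jaw": 50},
  {"travel": [0, 0, 0], "roll": 0, "jaw": 50},
  {"travel": [0, 0, -15], "roll": 0, "jaw": 50},
  {"travel": [0, 0, -35], "roll": 0, "jaw": 50},
  {"travel": [0, 0, -40], "roll": 0, "jaw": 50},
  {"travel": [0, 0, -20], "roll": 0, "jaw": 50},
  {"travel": [0, 0, 0], "roll": 0, "jaw": 0},
  {"travel": [0, 0, 0], "roll": 0, "jaw": 0},
])

```text
clock: 15.55
tool_pos: [0.5498, 0.1217, 0.2115]
orientation: [180.0, 0.1, -172.1]
force: [-0.6, -0.4, -0.7]
opening: 0.0392
gripper_force: 0.0
```

```bash
python3 - <<'E'
from h import *
o=ctrl.get_obs();im=ctrl.snapshot("wrist");s=ctrl.snapshot("side")
print({k:o[k] for k in("clock","tool_pos","orientation","joint_pos","opening","force")})
np.save("w4.npy",np.r_[o["tool_pos"],o["orientation"]])
r=lambda i,f:cv2.resize(i,None,fx=f,fy=f,interpolation=cv2.INTER_CUBIC)
c=np.zeros((590,560,3),np.uint8);c[:280]=im[140:420];c[285:285+300,:480]=r(s[215:290,205:325],4)
cv2.imwrite("pics/c4.png",c[:,:,::-1]);cv2.imwrite("pics/w4.png",im[:,:,::-1])
E
```

```text
{'clock': 15.55, 'tool_pos': array([0.5498143 , 0.12174392, 0.21150726]), 'orientation': array([ 1.79954824e+02,  6.57357988e-02, -1.72126478e+02]), 'joint_pos': array([ 3.23892472e+01,  1.16233414e+01, -1.67723765e+01, -1.57297086e-02,
       -6.15257279e+01, -1.14508209e+02]), 'opening': 0.03918242857744981, 'force': array([-0.5669543 , -0.36144888, -0.67339467])}
```

View pics/c4.png

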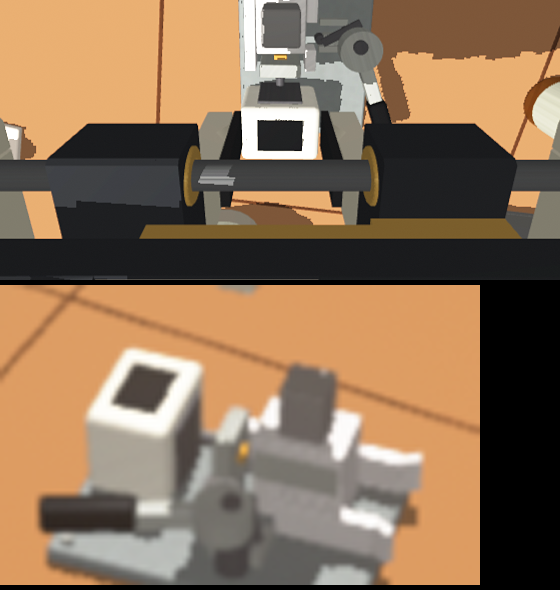

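The cell stands upright in the channel close to the stop, lever still open. An orange speck (the tongue) shows at about (280,197) in the full frame; I'll check the gap in one zoom.

```bash
python3 - <<'E'
from h import *
v=np.load("w4.npy");o=dict(tool_pos=v[:3],orientation=v[3:]);K,E=cam("wrist",o)
i=cv2.imread("pics/w4.png");cv2.imwrite("pics/w4c.png",cv2.resize(i[135:275,235:400],None,fx=4.2,fy=4.2,interpolation=cv2.INTER_NEAREST))
a=np.radians(7.88);u=np.array([np.cos(a),np.sin(a),0])
# where cell (at release pose) should appear
c=np.array([.5479,.1213,0])
for n,P in[("cell front bottom .012",c+u*.028+[0,0,.012]),("cell front top .072",c+u*.028+[0,0,.072]),("cap",c+[0,0,.108]),("stop top .058",c+u*.028+[0,0,.058]),("tongue .038",c+u*.028+[0,0,.038])]:
    q=proj(K,E,P);print(n,q.round(1),((q-[235,135])*4.2).round())
E
```

```text
cell front bottom .012 [280.5 209.3] [191. 312.]
cell front top .072 [280.3 231.4] [190. 405.]
cap [280.2 213.8] [190. 331.]
stop top .058 [280.4 225.5] [191. 380.]
tongue .038 [280.4 217.9] [191. 348.]
```

View pics/w4c.png

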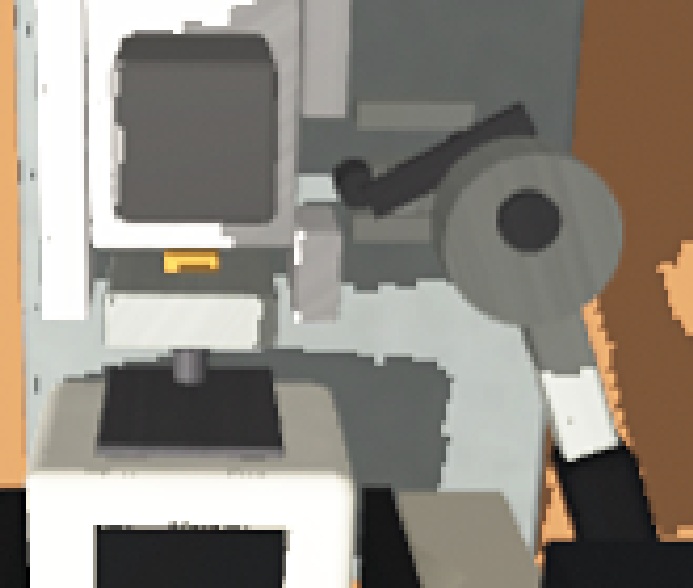

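```bash
python3 - <<'E'
from h import *
v=np.load("w4.npy");o=dict(tool_pos=v[:3],orientation=v[3:]);K,E=cam("wrist",o)
R0=R.from_euler("xyz",v[3:],degrees=True).as_matrix()
for n,u,w,z in[("cell front top",92,248,.072),("cell front topL",296,248,.072),("cap frontR",115,222,.108),("cap frontL",275,222,.108),("cap backR",125,62,.108),("stop top frontR",106,294,.058),("stop top frontL",264,294,.058),("stop back",106,346,.058),("tongue tip",190,272,.038),("hub",528,222,.067),("Rwall end",65,320,.037),("Lwall end",320,320,.037),("head top edge",30,475,.072),("head",350,475,.072)]:
    P=px(K,E,(235+u/4.2,135+w/4.2),z);print(n,P.round(4),((R0.T@(P-v[:3]))[:2]*1000).round(1))
c=ctrl.get_obs();print(c["clock"],c["tool_pos"])
E
```

```text
cell front top [0.5458 0.1017 0.072 ] [  6.9 -19.4]
cell front topL [0.5403 0.141  0.072 ] [ 6.9 20.3]
cap frontR [0.5304 0.1062 0.108 ] [ 21.4 -12.8]
cap frontL [0.5267 0.1329 0.108 ] [21.4 14.1]
cap backR [0.5035 0.1045 0.108 ] [ 48.3 -10.8]
stop top frontR [0.5592 0.1052 0.058 ] [ -6.9 -17.8]
stop top frontL [0.5547 0.1376 0.058 ] [-6.9 14.9]
stop back [0.5705 0.1066 0.058 ] [-18.3 -18. ]
tongue tip [0.558  0.1225 0.038 ] [-8.  -0.5]
hub [0.5301 0.1861 0.067 ] [10.9 66.3]
Rwall end [0.5732 0.0965 0.037 ] [-19.5 -28.4]
Lwall end [0.5654 0.1528 0.037 ] [-19.5  28.5]
head top edge [0.5955 0.0947 0.072 ] [-41.4 -33.1]
head [0.5864 0.1596 0.072 ] [-41.3  32.4]
15.65 [0.5491895  0.12137485 0.21020676]
```

```bash
python3 - <<'E'
from h import *
K,E=cam("side")
f=lambda u,w,z:px(K,E,(205+u/4,215+(w-285)/4),z).round(4)
print("cap top centre",f(308,378,.108),"head top centre",f(146,388,.072),"tongue",f(243,450,.038),"stop top",f(234,412,.058))
# fresh wrist frame, sub-image compare
o=ctrl.get_obs();im=ctrl.snapshot("wrist")[:,:,::-1];cv2.imwrite("pics/w5.png",im);print(o["clock"],o["tool_pos"],o["opening"])
d=cv2.absdiff(im,cv2.imread("pics/w4.png"))[140:220,240:320];print("diff",d.mean())
E
```

```text
cap top centre [0.5136 0.1156 0.108 ] head top centre [0.6136 0.1294 0.072 ] tongue [0.5534 0.1198 0.038 ] stop top [0.5636 0.1114 0.058 ]
15.65 [0.5491895  0.12137485 0.21020676] 0.031537654713600226
diff 15.255572916666667
```

The cell stands 14 mm short of the stop, with its centre about 34 mm behind the tool. I conclude it slipped along the pads. I'll regrip centred and slide again, checking for slip in the wrist picture.

Emit:
apply_moves([
  {"travel": [17, 0, 0], "roll": 0, "jaw": 60},
  {"travel": [17, 0, 0], "roll": 0, "jaw": 60},
  {"travel": [0, 0, 25], "roll": 0, "jaw": 60},
  {"travel": [0, 0, 35], "roll": 0, "jaw": 60},
  {"travel": [0, 0, 30], "roll": 0, "jaw": 60},
  {"travel": [0, 0, 15], "roll": 0, "jaw": 60},
  {"travel": [0, 0, 5], "roll": 0, "jaw": 60},
  {"travel": [0, 0, 0], "roll": 0, "jaw": 60},
])

```text
clock: 16.5
tool_pos: [0.5156, 0.1166, 0.1003]
orientation: [-179.9, -0.1, -172.1]
force: [-0.6, 0.3, 1.1]
opening: 0.0599
gripper_force: 0.0
```

```bash
python3 - <<'E'
from h import *
o=ctrl.get_obs();im=ctrl.snapshot("wrist")[:,:,::-1];cv2.imwrite("pics/w6.png",im);print(o["clock"],o["tool_pos"],o["opening"],o["force"])
E
```

```text
16.5 [0.51559446 0.11661016 0.10025223] 0.0599403631826134 [-0.61379978  0.33748841  1.14068213]
```

Emit:
apply_moves([
  {"travel": [0, 0, 0], "roll": 0, "jaw": 20},
  {"travel": [0, 0, 0], "roll": 0, "jaw": 20},
  {"travel": [0, 0, 0], "roll": 0, "jaw": 20},
  {"travel": [0, 0, 0], "roll": 0, "jaw": 20},
  {"travel": [0, 0, 0], "roll": 0, "jaw": 20},
  {"travel": [0, 0, 0], "roll": 0, "jaw": 20},
  {"travel": [0, 0, 0], "roll": 0, "jaw": 20},
])

```text
clock: 17.25
tool_pos: [0.5161, 0.117, 0.1016]
orientation: [180.0, 0.0, -172.1]
force: [-1.1, -0.1, 4.4]
opening: 0.028
gripper_force: 30.0
```

```bash
cat > slip.py <<'E'
from h import *
import sys
o=ctrl.get_obs();im=ctrl.snapshot("wrist")[:,:,::-1].copy();cv2.imwrite("pics/"+sys.argv[1]+".png",im)
# vertical brightness profile at the cell's middle columns
g=cv2.cvtColor(im,cv2.COLOR_BGR2GRAY)[150:330,270:290].astype(int).mean(1)
d=np.abs(np.diff(g));print(o["clock"],o["tool_pos"].round(4),o["opening"].round(4),[(150+int(i),int(g[i]),int(g[i+1])) for i in np.where(d>12)[0]])
E
python3 slip.py w7
```

```text
Traceback (most recent call last):
  File "slip.py", line 6, in <module>
    d=np.abs(np.diff(g));print(o["clock"],o["tool_pos"].round(4),o["opening"].round(4),[(150+int(i),int(g[i]),int(g[i+1])) for i in np.where(d>12)[0]])
                                                                 ^^^^^^^^^^^^^^^^^^
AttributeError: 'float' object has no attribute 'round'
```

```bash
sed -i 's/o\["opening"\].round(4)/round(o["opening"],4)/' slip.py; python3 slip.py w7
```

```text
17.3 [0.5161 0.117  0.1016] 0.0278 [(182, 113, 134), (183, 134, 148), (210, 155, 172), (237, 178, 139), (238, 139, 80), (298, 107, 89), (299, 89, 53)]
```

Emit:
apply_moves([
  {"travel": [0, 0, -0.5], "roll": 0, "jaw": 20},
  {"travel": [-1, 0, 0], "roll": 0, "jaw": 20},
  {"travel": [-1.5, 0, 0], "roll": 0, "jaw": 20},
  {"travel": [-1.5, 0, 0], "roll": 0, "jaw": 20},
  {"travel": [-1, 0, 0], "roll": 0, "jaw": 20},
  {"travel": [0, 0, 0], "roll": 0, "jaw": 20},
])

```text
clock: 17.95
tool_pos: [0.5195, 0.1173, 0.1022]
orientation: [-180.0, -0.2, -172.1]
force: [-8.9, 1.8, 14.1]
opening: 0.0281
gripper_force: 30.0
```

```bash
python3 slip.py w8
```

```text
17.95 [0.5195 0.1173 0.1022] 0.0281 [(177, 106, 120), (178, 120, 144), (208, 151, 167), (235, 183, 158), (236, 158, 96), (237, 96, 83), (298, 106, 88), (299, 88, 54)]
```

Reading the frames: the cell's bottom edge moved from row 183 to 178 while the cap stayed put, so drag at the floor tips the cell in the pads. I'll release it to settle, regrip, carry it just clear of the floor to the stop, then finish with a low push on the block's back.

Emit:
apply_moves([
  {"travel": [2, 0, -1], "roll": 0, "jaw": 20},
  {"travel": [1, 0, -0.5], "roll": 0, "jaw": 20},
  {"travel": [0, 0, 0], "roll": 0, "jaw": 45},
  {"travel": [0, 0, 0], "roll": 0, "jaw": 45},
  {"travel": [0, 0, 0], "roll": 0, "jaw": 45},
  {"travel": [0, 0, 0], "roll": 0, "jaw": 45},
])

```text
clock: 18.6
tool_pos: [0.5182, 0.1173, 0.1033]
orientation: [180.0, 0.0, -172.1]
force: [-0.4, -0.5, 0.7]
opening: 0.0445
gripper_force: 0.0
```

```bash
python3 slip.py w9
```

```text
18.6 [0.5182 0.1173 0.1033] 0.0445 [(176, 114, 136), (201, 142, 155), (202, 155, 171), (228, 177, 160), (229, 160, 109), (230, 109, 78), (298, 102, 84), (299, 84, 51)]
```

Emit:
apply_moves([
  {"travel": [0, 0, 0], "roll": 0, "jaw": 20},
  {"travel": [0, 0, 0], "roll": 0, "jaw": 20},
  {"travel": [0, 0, 0], "roll": 0, "jaw": 20},
  {"travel": [0, 0, 0], "roll": 0, "jaw": 20},
  {"travel": [0, 0, 0], "roll": 0, "jaw": 20},
  {"travel": [0, 0, 0], "roll": 0, "jaw": 20},
])

```text
clock: 19.25
tool_pos: [0.518, 0.1172, 0.1033]
orientation: [180.0, 0.0, -172.1]
force: [0.1, 0.9, 0.7]
opening: 0.0281
gripper_force: 30.0
```

```bash
python3 slip.py w10
```

```text
19.25 [0.518  0.1172 0.1033] 0.0281 [(176, 110, 131), (177, 131, 149), (202, 154, 172), (229, 185, 153), (230, 153, 79), (298, 107, 89), (299, 89, 53)]
```

Emit:
apply_moves([
  {"travel": [0, 0, -0.8], "roll": 0, "jaw": 20},
  {"travel": [0, 0, -0.7], "roll": 0, "jaw": 20},
  {"travel": [0, 0, 0], "roll": 0, "jaw": 20},
])

```text
clock: 19.6
tool_pos: [0.5177, 0.1171, 0.1046]
orientation: [-180.0, -0.0, -172.1]
force: [-0.5, -0.4, -4.2]
opening: 0.028
gripper_force: 30.0
```

Emit:
apply_moves([
  {"travel": [-1, 0, 0], "roll": 0, "jaw": 20},
  {"travel": [-2, 0, 0], "roll": 0, "jaw": 20},
  {"travel": [-2, 0, 0], "roll": 0, "jaw": 20},
  {"travel": [-2, 0, 0], "roll": 0, "jaw": 20},
  {"travel": [-2, 0, 0], "roll": 0, "jaw": 20},
  {"travel": [-1, 0, 0], "roll": 0, "jaw": 20},
  {"travel": [0, 0, 0], "roll": 0, "jaw": 20},
])

```text
clock: 20.3
tool_pos: [0.528, 0.1186, 0.1047]
orientation: [-180.0, -0.0, -172.1]
force: [0.7, -0.2, -3.5]
opening: 0.028
gripper_force: 30.0
```

```bash
python3 slip.py w11
```

```text
20.3 [0.528  0.1186 0.1047] 0.028 [(176, 110, 130), (177, 130, 148), (202, 154, 171), (229, 174, 133), (230, 133, 80), (298, 106, 88), (299, 88, 53)]
```

Carried without slip or tilt. Now feeling for the stop.

Emit:
apply_moves([
  {"travel": [-1, 0, 0], "roll": 0, "jaw": 20},
  {"travel": [-1, 0, 0], "roll": 0, "jaw": 20},
  {"travel": [-0.5, 0, 0], "roll": 0, "jaw": 20},
])

```text
clock: 20.65
tool_pos: [0.5305, 0.1189, 0.1048]
orientation: [-180.0, 0.0, -172.1]
force: [0.5, 0.2, -2.8]
opening: 0.0277
gripper_force: 30.0
```

Emit:
apply_moves([
  {"travel": [-0.8, 0, 0], "roll": 0, "jaw": 20},
  {"travel": [-0.7, 0, 0], "roll": 0, "jaw": 20},
])

```text
clock: 20.85
tool_pos: [0.5319, 0.1191, 0.1048]
orientation: [-180.0, -0.0, -172.1]
force: [-0.2, 0.2, -3.3]
opening: 0.0278
gripper_force: 30.0
```

Emit:
apply_moves([
  {"travel": [-0.8, 0, 0], "roll": 0, "jaw": 20},
  {"travel": [-0.7, 0, 0], "roll": 0, "jaw": 20},
])

```text
clock: 21.05
tool_pos: [0.5332, 0.1192, 0.1047]
orientation: [-180.0, -0.0, -172.1]
force: [-2.6, 1.2, -2.0]
opening: 0.0278
gripper_force: 30.0
```

Emit:
apply_moves([
  {"travel": [-0.5, 0, 0], "roll": 0, "jaw": 20},
  {"travel": [0, 0, 0], "roll": 0, "jaw": 20},
])

```text
clock: 21.25
tool_pos: [0.5333, 0.1192, 0.1045]
orientation: [-180.0, -0.1, -172.1]
force: [-3.3, -0.7, -2.3]
opening: 0.0276
gripper_force: 30.0
```

```bash
python3 slip.py w12
```

```text
21.25 [0.5333 0.1192 0.1045] 0.0276 [(176, 115, 135), (202, 155, 171), (229, 173, 132), (230, 132, 79), (298, 105, 87), (299, 87, 53)]
```

Emit:
apply_moves([
  {"travel": [-0.5, 0, 0], "roll": 0, "jaw": 20},
  {"travel": [-0.4, 0, 0], "roll": 0, "jaw": 20},
  {"travel": [0, 0, 0], "roll": 0, "jaw": 20},
  {"travel": [0, 0, 0], "roll": 0, "jaw": 20},
])

```text
clock: 21.7
tool_pos: [0.5335, 0.1192, 0.1044]
orientation: [-180.0, -0.1, -172.1]
force: [-6.3, 0.3, -1.0]
opening: 0.0277
gripper_force: 30.0
```

Emit:
apply_moves([
  {"travel": [0, 0, 0.5], "roll": 0, "jaw": 20},
  {"travel": [0, 0, 0.5], "roll": 0, "jaw": 20},
  {"travel": [0, 0, 0], "roll": 0, "jaw": 20},
])

```text
clock: 22.0
tool_pos: [0.5335, 0.1189, 0.1034]
orientation: [-180.0, -0.1, -172.1]
force: [-5.7, -0.2, -0.5]
opening: 0.028
gripper_force: 30.0
```

```bash
python3 slip.py w13
```

```text
22.0 [0.5335 0.1189 0.1034] 0.028 [(175, 106, 119), (176, 119, 141), (202, 157, 173), (229, 173, 132), (230, 132, 79), (298, 105, 87), (299, 87, 53)]
```

Firm contact at 6 N, held. Setting it down and releasing.

Emit:
apply_moves([
  {"travel": [0, 0, 0.4], "roll": 0, "jaw": 20},
  {"travel": [0, 0, 0.2], "roll": 0, "jaw": 20},
  {"travel": [0, 0, 0], "roll": 0, "jaw": 20},
])

```text
clock: 22.35
tool_pos: [0.5335, 0.119, 0.1034]
orientation: [-180.0, -0.1, -172.1]
force: [-7.4, 0.4, 5.4]
opening: 0.0281
gripper_force: 30.0
```

Emit:
apply_moves([
  {"travel": [0, 0, 0], "roll": 0, "jaw": 50},
  {"travel": [0, 0, 0], "roll": 0, "jaw": 50},
  {"travel": [0, 0, 0], "roll": 0, "jaw": 50},
  {"travel": [0, 0, 0], "roll": 0, "jaw": 50},
])

```text
clock: 22.75
tool_pos: [0.5352, 0.1197, 0.1034]
orientation: [180.0, 0.1, -172.1]
force: [0.2, 0.2, -0.6]
opening: 0.0488
gripper_force: 0.0
```

```bash
python3 slip.py w14
```

```text
22.75 [0.5352 0.1197 0.1034] 0.0488 [(172, 100, 114), (173, 114, 136), (197, 140, 153), (198, 153, 167), (224, 173, 158), (225, 158, 108), (226, 108, 76), (298, 99, 82), (299, 82, 49)]
```

Emit:
apply_moves([
  {"travel": [0, 0, -15], "roll": 0, "jaw": 50},
  {"travel": [0, 0, -35], "roll": 0, "jaw": 50},
  {"travel": [0, 0, -40], "roll": 0, "jaw": 50},
  {"travel": [10, 0, -20], "roll": 0, "jaw": 20},
  {"travel": [0, 0, 0], "roll": 0, "jaw": 0},
  {"travel": [0, 0, 0], "roll": 0, "jaw": 0},
])

```text
clock: 23.4
tool_pos: [0.5248, 0.1183, 0.2135]
orientation: [180.0, 0.1, -172.1]
force: [-0.6, 0.2, -0.4]
opening: 0.0315
gripper_force: 0.0
```

```bash
python3 - <<'E'
from h import *
o=ctrl.get_obs();im=ctrl.snapshot("wrist");s=ctrl.snapshot("side")
print({k:o[k] for k in("clock","tool_pos","orientation","joint_pos","opening","force")})
np.save("w15.npy",np.r_[o["tool_pos"],o["orientation"]])
r=lambda i,f:cv2.resize(i,None,fx=f,fy=f,interpolation=cv2.INTER_NEAREST)
c=np.zeros((600,660,3),np.uint8);a=r(im[160:260,235:400],4);c[:400]=a;c[405:405+195,:390]=r(s[222:287,205:335],3)
cv2.imwrite("pics/c15.png",c[:,:,::-1]);cv2.imwrite("pics/w15.png",im[:,:,::-1])
E
```

```text
{'clock': 23.4, 'tool_pos': array([0.52482972, 0.11826069, 0.21349554]), 'orientation': array([ 1.79955629e+02,  6.51870904e-02, -1.72117715e+02]), 'joint_pos': array([ 3.35763662e+01,  9.16649298e+00, -1.96054253e+01, -1.33812251e-02,
       -6.11501033e+01, -1.15687608e+02]), 'opening': 0.03153332625070061, 'force': array([-0.56478041,  0.17117897, -0.37901949])}
```

View pics/c15.png

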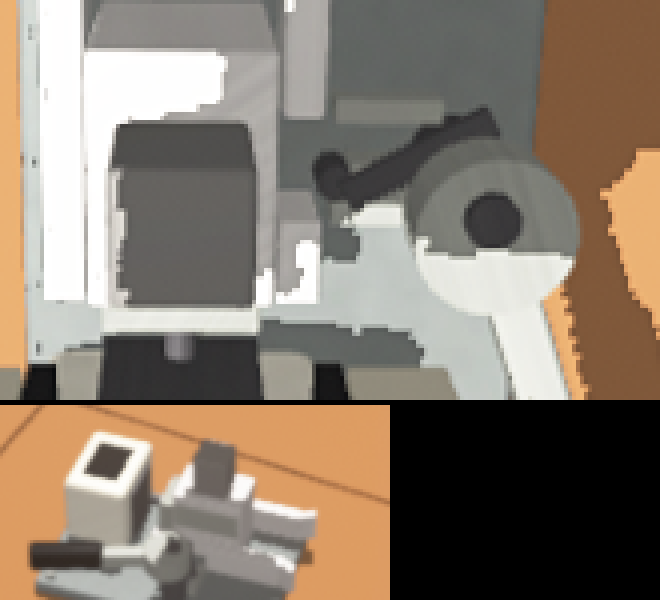

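The cell stands against the stop and the tongue is hidden. Cell back top edge is at crop row 50, stop plate back edge at row 333, pivot hub at (492,222).

```bash
python3 - <<'E'
from h import *
v=np.load("w15.npy");o=dict(tool_pos=v[:3],orientation=v[3:]);K,E=cam("wrist",o)
R0=R.from_euler("xyz",v[3:],degrees=True).as_matrix()
T=lambda P:((R0.T@(np.asarray(P)-v[:3]))[:2]*1000).round(1)
for n,u,w,z in[("cell back top R",84,50,.072),("cell back top L",278,50,.072),("cell front R",90,304,.072),("cap frontR",105,307,.108),("cap frontL",257,307,.108),("stop top back",105,333,.058),("hub",492,220,.067),("walls end",45,300,.037),("wallsL end",320,304,.037),("left wall gap",283,120,.037)]:
    P=px(K,E,(235+u/4,160+w/4),z);print(n,P.round(4),T(P))
E
```

```text
cell back top R [0.5035 0.0953 0.072 ] [ 24.4 -19.9]
cell back top L [0.4981 0.1341 0.072 ] [24.4 19.3]
cell front R [0.5584 0.103  0.072 ] [-31.  -19.8]
cap frontR [0.5435 0.1064 0.108 ] [-16.7 -14.4]
cap frontL [0.5396 0.1345 0.108 ] [-16.7  14. ]
stop top back [0.5708 0.107  0.058 ] [-43.8 -17.6]
hub [0.5294 0.1857 0.067 ] [-13.6  66.1]
walls end [0.5735 0.0916 0.037 ] [-44.4 -33.3]
wallsL end [0.5654 0.1574 0.037 ] [-45.3  33. ]
left wall gap [0.5213 0.1412 0.037 ] [ 0.5 23.1]
```

Gap under 1 mm, cell home at holder x −10. Now the lever: turn the closed gripper and come down beside the grip on its clockwise side.

Emit:
apply_moves([
  {"travel": [0, 0, 0], "roll": -6, "jaw": 0},
  {"travel": [0, 0, 0], "roll": -8, "jaw": 0},
  {"travel": [0, 0, 0], "roll": -8, "jaw": 0},
  {"travel": [0, 0, 0], "roll": -8, "jaw": 0},
  {"travel": [0, 0, 0], "roll": -8, "jaw": 0},
  {"travel": [0, 0, 0], "roll": -8, "jaw": 0},
  {"travel": [0, 0, 0], "roll": -8, "jaw": 0},
  {"travel": [0, 0, 0], "roll": -8, "jaw": 0},
  {"travel": [0, 0, 0], "roll": -8, "jaw": 0},
  {"travel": [0, 0, 0], "roll": -8, "jaw": 0},
])

```text
clock: 24.5
tool_pos: [0.5245, 0.1179, 0.2117]
orientation: [179.9, -0.1, -93.8]
force: [-0.1, -0.6, 0.1]
opening: 0.0004
gripper_force: 0.0
```

Emit:
apply_moves([
  {"travel": [0, 0, 0], "roll": -8, "jaw": 0},
  {"travel": [0, 0, 0], "roll": -8, "jaw": 0},
  {"travel": [0, 0, 0], "roll": -8, "jaw": 0},
  {"travel": [0, 0, 0], "roll": -8, "jaw": 0},
  {"travel": [-8, -29, 0], "roll": 0, "jaw": 0},
  {"travel": [-9, -29, 0], "roll": 0, "jaw": 0},
  {"travel": [-9, -29, 0], "roll": 0, "jaw": 0},
  {"travel": [-8, -29, 0], "roll": 0, "jaw": 0},
  {"travel": [0, 0, 0], "roll": 0, "jaw": 0},
  {"travel": [0, 0, 0], "roll": 0, "jaw": 0},
])

```text
clock: 25.5
tool_pos: [0.6111, 0.2024, 0.2109]
orientation: [179.8, -0.0, -62.1]
force: [-0.8, 0.7, -0.3]
opening: 0.0005
gripper_force: 0.0
```

Emit:
apply_moves([
  {"travel": [0, 0, 20], "roll": 0, "jaw": 0},
  {"travel": [0, 0, 35], "roll": 0, "jaw": 0},
  {"travel": [0, 0, 35], "roll": 0, "jaw": 0},
  {"travel": [0, 0, 25], "roll": 0, "jaw": 0},
  {"travel": [0, 0, 8], "roll": 0, "jaw": 0},
  {"travel": [0, 0, 4], "roll": 0, "jaw": 0},
  {"travel": [0, 0, 4], "roll": 0, "jaw": 0},
  {"travel": [0, 0, 4], "roll": 0, "jaw": 0},
  {"travel": [0, 0, 1], "roll": 0, "jaw": 0},
  {"travel": [0, 0, 0], "roll": 0, "jaw": 0},
])

```text
clock: 26.5
tool_pos: [0.6116, 0.2026, 0.0777]
orientation: [-180.0, 0.0, -62.1]
force: [0.1, -0.3, 1.2]
opening: 0.0006
gripper_force: 0.0
```

Emit:
apply_moves([
  {"travel": [-2, 0, 0], "roll": 0, "jaw": 0},
  {"travel": [-2, 0, 0], "roll": 0, "jaw": 0},
  {"travel": [-1, 0, 0], "roll": 0, "jaw": 0},
  {"travel": [0, 0, 0], "roll": 0, "jaw": 0},
])

```text
clock: 26.9
tool_pos: [0.6095, 0.2068, 0.0776]
orientation: [-180.0, -0.0, -62.1]
force: [1.4, -3.0, 1.5]
opening: 0.0004
gripper_force: 1.7
```

Emit:
apply_moves([
  {"travel": [-3.6, -0.7, 0], "roll": -2.5, "jaw": 0},
  {"travel": [-7.1, -1.35, 0], "roll": -5, "jaw": 0},
  {"travel": [-7.1, -1.35, 0], "roll": -5, "jaw": 0},
])

```text
clock: 27.2
tool_pos: [0.6033, 0.2234, 0.0776]
orientation: [-180.0, -0.1, -49.4]
force: [4.1, -5.6, 1.3]
opening: 0.0005
gripper_force: 3.3
```

Emit:
apply_moves([
  {"travel": [-7.1, -1.35, 0], "roll": -5, "jaw": 0},
  {"travel": [-7.1, -1.35, 0], "roll": -5, "jaw": 0},
  {"travel": [-7.1, -1.35, 0], "roll": -5, "jaw": 0},
])

```text
clock: 27.5
tool_pos: [0.5913, 0.2409, 0.0776]
orientation: [-180.0, -0.1, -34.4]
force: [6.2, -6.9, 0.3]
opening: 0.0001
gripper_force: 4.7
```

Emit:
apply_moves([
  {"travel": [-7.1, -1.35, 0], "roll": -5, "jaw": 0},
  {"travel": [-7.1, -1.35, 0], "roll": -5, "jaw": 0},
  {"travel": [-7.1, -1.35, 0], "roll": -5, "jaw": 0},
])

```text
clock: 27.8
tool_pos: [0.5751, 0.2548, 0.0776]
orientation: [180.0, -0.1, -19.4]
force: [8.8, -8.7, -0.6]
opening: 0.0005
gripper_force: 5.4
```

Emit:
apply_moves([
  {"travel": [-7.1, -1.35, 0], "roll": -5, "jaw": 0},
  {"travel": [-7.1, -1.35, 0], "roll": -5, "jaw": 0},
  {"travel": [-7.1, -1.35, 0], "roll": -5, "jaw": 0},
])

```text
clock: 28.1
tool_pos: [0.5558, 0.2641, 0.0776]
orientation: [180.0, -0.1, -4.4]
force: [10.7, -8.0, -1.1]
opening: 0.0008
gripper_force: 5.3
```

Emit:
apply_moves([
  {"travel": [-7.1, -1.35, 0], "roll": -5, "jaw": 0},
  {"travel": [-7.1, -1.35, 0], "roll": -5, "jaw": 0},
  {"travel": [-7.1, -1.35, 0], "roll": -5, "jaw": 0},
])

```text
clock: 28.4
tool_pos: [0.5346, 0.2685, 0.0777]
orientation: [180.0, -0.2, 10.6]
force: [9.5, -5.5, -1.1]
opening: 0.0004
gripper_force: 4.0
```

Emit:
apply_moves([
  {"travel": [-7.1, -1.35, 0], "roll": -5, "jaw": 0},
  {"travel": [-7.1, -1.35, 0], "roll": -5, "jaw": 0},
  {"travel": [-7.1, -1.35, 0], "roll": -5, "jaw": 0},
])

```text
clock: 28.7
tool_pos: [0.5124, 0.2675, 0.0777]
orientation: [-180.0, -0.1, 25.6]
force: [3.9, -0.6, 0.1]
opening: 0.0009
gripper_force: 1.3
```

Emit:
apply_moves([
  {"travel": [-7.1, -1.35, 0], "roll": -5, "jaw": 0},
  {"travel": [-4.2, -0.8, 0], "roll": -3, "jaw": 0},
  {"travel": [0, 0, 0], "roll": 0, "jaw": 0},
  {"travel": [0, 0, 0], "roll": 0, "jaw": 0},
])

```text
clock: 29.1
tool_pos: [0.5005, 0.264, 0.0773]
orientation: [-180.0, -0.0, 33.3]
force: [0.3, 0.8, -0.9]
opening: 0.0005
gripper_force: 0.0
```

The load has gone, so the lever should have snapped. I'll back off, rise and check it.

Emit:
apply_moves([
  {"travel": [6, 0, 0], "roll": 0, "jaw": 0},
  {"travel": [6, 0, -5], "roll": 0, "jaw": 0},
  {"travel": [0, 0, -25], "roll": 0, "jaw": 0},
  {"travel": [0, 0, -40], "roll": 0, "jaw": 0},
  {"travel": [0, 0, -45], "roll": 0, "jaw": 0},
  {"travel": [0, 0, -25], "roll": 0, "jaw": 0},
  {"travel": [0, 0, 0], "roll": 0, "jaw": 0},
])

```text
clock: 29.8
tool_pos: [0.5129, 0.272, 0.2223]
orientation: [-180.0, -0.5, 33.4]
force: [-0.0, -0.1, -0.3]
opening: 0.0004
gripper_force: 0.0
```

```bash
python3 - <<'E'
from h import *
o=ctrl.get_obs();s=ctrl.snapshot("side");w=ctrl.snapshot("wrist");print(o["clock"],o["tool_pos"],o["force"])
cv2.imwrite("pics/s20.png",s[:,:,::-1]);cv2.imwrite("pics/w20.png",w[:,:,::-1])
P=np.array([.5295,.1857])
for n,im in(("side",s),("wrist",w)):
    K,E=cam(n,o)
    for a in(0,45,80,92,100,110,114,117.5,121):
        t=np.radians(27.9+a);e=np.array([np.cos(t),np.sin(t)]);v=[]
        for r in(.06,.075,.09,.105):
            q=proj(K,E,np.r_[P+r*e,.067]).round().astype(int)
            v.append(int(im[q[1],q[0]].max()) if 0<=q[0]<560 and 0<=q[1]<420 else -1)
        print(n,a,v)
K,E=cam("side")
# cell cap: brightness edges near expected place, and tool
c=np.array([.5386,.120])-.0104*np.array([.9906,.137])
print("cap exp side px",proj(K,E,np.r_[c,.108]))
E
```

```text
29.8 [0.51288834 0.27199364 0.22227058] [-0.03160664 -0.11405936 -0.31086259]
side 0 [105, 105, 209, 230]
side 45 [203, 165, 135, 230]
side 80 [158, 108, 127, 170]
side 92 [80, 106, 127, 126]
side 100 [166, 111, 108, 231]
side 110 [103, 53, 49, 51]
side 114 [114, 74, 66, 65]
side 117.5 [86, 73, 75, 73]
side 121 [90, 162, 172, 152]
wrist 0 [222, 227, 227, 183]
wrist 45 [235, 234, 235, 234]
wrist 80 [178, 126, 234, 234]
wrist 92 [235, 235, 126, 126]
wrist 100 [243, 234, 234, 234]
wrist 110 [34, 128, 23, 144]
wrist 114 [128, 143, 24, 31]
wrist 117.5 [144, 144, 23, 29]
wrist 121 [144, 30, 207, 133]
cap exp side px [275.69722953 237.1604729 ]
```

```bash
python3 - <<'E'
import cv2,numpy as np
for f in("s3","s20","side0"):
    h=cv2.cvtColor(cv2.imread(f"pics/{f}.png"),cv2.COLOR_BGR2HSV)[225:290,225:290]
    m=cv2.inRange(h,(14,170,120),(28,255,255));print(f,"tongue px",int((m>0).sum()))
# cap outline in the side view: grey dark pixels
i=cv2.imread("pics/s20.png")[225:270,262:300];g=i.astype(int);m=((g.max(2)-g.min(2)<22)&(g.max(2)<150)).astype(np.uint8)
n,l,s,c=cv2.connectedComponentsWithStats(m);print([(list(map(int,s[k]+[262,225,0,0,0])),c[k].round(1)+[262,225]) for k in range(1,n) if s[k,4]>40])
E
```

```text
s3 tongue px 0
s20 tongue px 0
side0 tongue px 0
[([262, 225, 22, 29, 315], array([270.6, 237.9])), ([262, 255, 38, 15, 270], array([278.5, 261.6]))]
```

```bash
python3 -c "
from plant import ctrl
print(ctrl.close_job())"
```

```text
the job is handed in; nothing more can be done
None
```

I pressed the cell on the stop at about 6 N, released it, swung the lever past centre to its clamped end, and handed the job in (about 30 s on the clock); the judge's result was not shown. On the first slide the cell tipped in the pads and stopped 14 mm short, so I regripped it. After clamping I checked the lever and cell only by pixel values, because the picture views were used up.

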